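# Block the brake caliper and hold the lever for bleeding

### The arm

A 7-joint arm with a two-finger parallel gripper is mounted at the origin on the work surface. World frame = base frame: x ahead of the robot, y to its left, z up, the work surface at z = 0. Lengths are in m, angles in rad, forces in N, time in s.
With the tool pointing down it reaches from about 0.35 to 0.9 m from the base axis. Payload 8.1 kg.
Tool frame: the origin (TCP) lies at the very end of the fingers, on their centre line; the grasp point (between the pads) lies 19 mm behind it; z points along the fingers, y is the line along which they close (so a half turn about z gives the same grasp; the last joint's range is limited). The gripper opens to 92 mm and grips with 3 to 60 N. Pads are 19 mm wide; open, the fingers measure 130 mm over their backs; the gripper's body (75 mm by 190 mm) begins 47 mm behind the grasp point.
Start: joints at [-1.301, 0.434, 0.025, 1.573, -0.012, 1.134, -0.075], TCP at [0.228, 0.582, 0.227] pointing down, gripper open.
Joint ranges: [-2.62, 2.62], [-0.44, 2.09], [-1.27, 1.32], [0.08, 2.57], [-1.32, 4.46], [0.12, 2], [-2.74, 2.74]. Speed limits (rad/s): [2.22, 2.22, 3.01, 3.01, 3.14, 3.14, 3.14].

### API

Orientations are given as a rotation vector (axis times angle).
In Python, from cell import observe, get_image, sign_off, find_in, trace, place_of gives the robot as it stands. The module is installed in compiled form; this text tells all that it offers.
- The arm moves only by the shell command python3 -m handwheel 'ROWS' [OPENING] [FORCE]. ROWS is JSON, a list of rows, each a list of 6 numbers: the shift along the tool's x, y, z each as a share of 0.02 m, from -1 to 1, then the turn, a rotation vector about the tool's x, y, z each as a share of 4 degrees, from -1 to 1. A call has 1 to 8 rows; each row shifts and turns the commanded pose from where the row before left it, along the tool's axes as they then stand; what a row does not reach is not made up. A row lasts 1/12 s, in which the tool goes at most 41.7 mm and 7.16 degrees, less where a joint would pass 70% of its speed; a pose out of reach is approached as far as the arm can. A call with a number of a shift or a turn outside -1 to 1 is refused whole. A call with a gripper value outside its range is refused whole. OPENING is the opening, from 0 (shut) to 1 (fully open), set as the call begins (- or left out, the last holds). The fingers move at their own pace and stop on an object; FORCE is the grip in N (left out, the last holds). Time passes only in rows, so rows that do not move let the fingers close. It gives the time, the measured TCP pose, the force, the opening and the grip force at its end, in the units of the state.
- observe(): the state, without advancing time (a new reading comes with each control period).
- get_image(name): name is "scene" or "side" or "wrist"; returns a dict with "image" (420x560x3 uint8, red, green, blue), "fx", "fy", "cx", "cy" (pixels), "k1" (the pictures are not rectified: a ray, as slopes to the right and down, at radius r is drawn at 1 + k1 r^2 times it, then the intrinsics apply), "position" and "orientation" of the camera in the world. Camera axes: x right, y down, z forward; pixel columns grow to the right and rows downward; lengths in m; the calibration is good to about 2 mm. A picture is of the moment at which its call begins. There is no depth.
- sign_off(): hands the job in; it is judged then, once.
Trained networks look in the newest picture that a camera, given by its name, has taken for a name from the list of things; names that differ only in an ending like _2 or _b are one class to them, and where a whole thing is asked for, a point or a joint stands for the part that bears it (a point fixed in the world has none). Each returns a list of dicts, best first, with "score" (0 to 1); they miss things now and then, are a little off and sometimes report something else, mostly with a low value. They report only what shows in the picture. A call takes as long as a camera call.
- find_in(label, camera): "rect" ([centre column, centre row, width, height] as shares, 0 to 1, of the picture: columns of its width, rows of its height, round what is visible of it).
- trace(label, camera): "region" (420x560 bool, what is visible of it) and "rect" ([centre column, centre row, width, height] as shares, 0 to 1, of the picture: columns of its width, rows of its height, round what is visible of it).
- place_of(label, camera): "point" ([column, row] as shares, 0 to 1, of the picture: columns of its width, rows of its height: a listed point, or the origin of a listed thing).
The state is a dict: "clock": time; "joints": joint angles; "dq": joint speeds; "joint_efforts": joint torques, N m; "position": TCP position; "ee_rot": TCP orientation; "force": force on the tool from outside, world axes, zero at the start; "ft_torque": the same for the moment, N m; "width": opening from 0.0 (shut) to 1.0 (fully open); "gripper_force": force on a finger pad.
Only numpy, scipy, OpenCV 4.12 (cv2) and the standard library are available. Lean on these libraries where they do the work, as an engineer would, in place of code of your own. Each camera call takes 0.05 s, during which the arm holds its last target. There are 200 camera calls.

### The job

Get the brake on the bleeding stand ready for me to open the bleed nipple: take the yellow bleed block out of the rack, slide it edgewise into the slot of the caliper, centred and pushed fully home onto its collar, and let go of it. Only then pull the brake lever towards the grip until its ball end stands right over the strip of red tape on the plate, and keep it there: finish while still holding the lever at the tape. Do not pull the lever while the caliper is empty, and leave the other blocks, tools and cans where they are.

Things in the scene. Friction and masses are not known exactly. Their poses are not given: they have to be found in the camera images.
- bleed_block: Yellow plastic block, 83 mm tall, 10 mm thick, 30 g, upright in one of the rack's slots. Origin: centre of its underside; x across its thickness, y along its width, z up. Blade 34 mm wide to z = 30 mm (lowest 4 mm only 7 x 30 mm); collar 20 x 50 mm, z = 30 to 38 mm; finger tab 26 mm wide, z = 38 to 83 mm. Pinch the tab across its thickness at z = 62 mm; either way round is the same.
- rack: Fixed grey rack, 190 mm (x) x 70 mm (y) x 45 mm tall, with three slots in its top at x = -60, 0 and 60 mm, each 13 mm (x) x 37 mm (y), 34 mm deep. It holds the yellow, red and blue blocks, in any order, hanging by their collars on its top. Origin: centre of its underside.
- stand: Fixed bleeding stand; origin on the table, z up. Grey base plate 10 mm thick, x = -100 to 70 mm, y = -205 to 195 mm. Black disc brake caliper at x = 0, y = 135 mm: 50 mm (x) x 60 mm (y), top 100 mm above the table. Bar clamp 46 x 40 mm, 101 mm tall, at x = -60, y = 30 mm. Black master cylinder from y = -55 to 35 mm, x = -76 to -4 mm, up to 102 mm tall. A thin hose runs low to the caliper.
- bar_grip (a point): Middle of the black handlebar grip on the stand, at its x = -60, y = -128 mm, on the bar's axis 80 mm above the table. Bar and grip lie along y (axes as the stand); the grip is 32 mm in diameter (35 mm at its green end rings) and 137 mm long. The lever is in front of it, on the +x side.
- caliper_slot (a point): Centre of the mouth of the caliper's slot, level with the caliper's top, 100 mm above the table. Axes as the stand: x across the slot, y along it, z up. The slot opens upward, 12.6 mm wide (x), 32 mm deep, 58 mm long (y), open at both ends. Fully home, the block's collar rests on the caliper and its origin is 30 mm below this point, its y along the slot.
- brake_lever: Aluminium brake lever, hinged about a vertical axis. Origin on that axis, 80 mm above the table; axes turn with it. The blade runs along its own -y, 10 mm thick (x), 14 mm tall, to a ball end 16 mm across, 127 mm from the hinge and bent 5 mm outward. At rest it is turned 0.30 rad anticlockwise (from above) from the stand; pulling it to the grip (-x) turns it clockwise, at most 0.46 rad.
- lever_grip (a point): Middle of the lever blade, 92 mm from the hinge, 80 mm above the table, where to pinch or hook it from above; moves and turns with the lever. Gap here between blade and bar grip: about 50 mm at rest, 21 mm or more at the tape. The lever springs back when let go: 0.375 N m at rest plus 2.5 N m per rad, so about 4 N here at first, 9 to 13 N at the tape.
- lever_end (a point): Centre of the lever's ball end, 16 mm across, 127 mm from the hinge, 80 mm above the table; moves with the lever.
- hold_mark (a point): Point on the middle line of the red tape, 127 mm from the lever's hinge axis: lever_end must come to stand straight above it. The tape is a flat red strip, 10 x 85 mm, stuck on the stand's plate 10 mm above the table; it points straight away from the hinge (the point's -y). The lever reaches it 0.18 to 0.32 rad from rest.
- red_block: Red bleed block of the same shape as the yellow one, in the rack, for another caliper; leave it. Origin: centre of its underside.
- blue_block: Blue bleed block of the same shape, in the rack; leave it. Origin: centre of its underside.
- spray: Red and yellow spray can, 58 mm diameter, 190 mm tall, standing beside the stand; leave it. Origin: centre of its underside.
- grease: White grease jar with blue lid, 80 mm diameter, 75 mm tall, behind the stand; leave it. Origin: centre of its underside.
- driver: Screwdriver with green handle lying on the table; leave it. Origin near its middle, at table height; it lies along its x.
- wrench: Steel spanner lying on the table; leave it. Origin near its middle, at table height; it lies along its x.
- cassette: Stack of steel sprockets, 107 mm diameter, 34 mm tall, lying on the table; leave it. Origin: centre of its underside.

How it is judged:
By the outcome, as a careful person would: the job done as asked, in the order asked, and still so for the second after the job is handed in, while the arm keeps its last pose, push and grip.
It also fails if it takes over 51 s, if anything falls off the work surface, if the arm or the gripper's body presses on something with over 40 N, if the wrist force passes 120 N, or if a joint passes its speed limit or range.

## Working session

There is one attempt and no reset: what is moved stays moved. The work goes in short steps, Python scripts to look and compute and a shell command to move; the robot and the scene stay as the last step left them, time stands still between calls to the robot, and variables do not carry over. Pictures are saved under pics/ and viewed, at most 10 in all, crops included, and the job is handed in when it is done.

```bash
mkdir -p pics
cat > h.py <<'E'
import numpy as np, cv2
from scipy.spatial.transform import Rotation as R
from cell import *
def cam(n):
    return get_image(n)
def ray(c,u,v):
    # u,v pixel -> world ray
    xd=np.array([(u-c['cx'])/c['fx'],(v-c['cy'])/c['fy']]); x=xd.copy()
    for _ in range(30): x=xd/(1+c['k1']*(x@x))
    M=rot(c['orientation'])
    d=M@np.array([x[0],x[1],1.]); return np.array(c['position'],float),d/np.linalg.norm(d)
def rot(o):
    o=np.array(o,float)
    return o if o.shape==(3,3) else (R.from_rotvec(o) if o.size==3 else R.from_quat(o)).as_matrix()
def atz(c,u,v,z):
    p,d=ray(c,u,v); return p+d*(z-p[2])/d[2]
def proj(c,P):
    q=rot(c['orientation']).T@(np.array(P,float)-c['position']); x=q[:2]/q[2]; x=x*(1+c['k1']*(x@x))
    return np.array([x[0]*c['fx']+c['cx'],x[1]*c['fy']+c['cy']])
def tri(rays):
    A=np.zeros((3,3));b=np.zeros(3)
    for p,d in rays:
        m=np.eye(3)-np.outer(d,d);A+=m;b+=m@p
    return np.linalg.solve(A,b)
E
python3 - <<'E'
from h import *
s=observe();print(s)
ims=[]
for n in('scene','side','wrist'):
    c=cam(n);print(n,{k:v for k,v in c.items() if k!='image'})
    cv2.imwrite(f'pics/{n}0.png',c['image'][:,:,::-1])
    for l in ('bleed_block','red_block','blue_block','rack','stand','caliper_slot','bar_grip','lever_grip','lever_end','hold_mark','brake_lever','spray'):
        r=place_of(l,n)[:1]
        for q in r:
            u,v=q['point'][0]*560,q['point'][1]*420
            print(n,l,round(q['score'],2),round(u,1),round(v,1))
E
```

```text
{'clock': 0.0, 'joints': array([-1.30056581,  0.43520788,  0.02494552,  1.57407559, -0.01158315,
        1.13399493, -0.07508794]), 'dq': array([-0.00096465, -0.00095043, -0.00199092,  0.00045289, -0.001124  ,
        0.00069598, -0.00038527]), 'joint_efforts': array([-7.11962894e-04, -6.67855024e+01,  9.84521583e-01, -3.14455104e+01,
       -6.08005025e-02,  4.30322159e-02,  1.51814506e-04]), 'position': array([0.22751888, 0.58158039, 0.22596236]), 'ee_rot': array([-5.82267395e-01, -3.08701524e+00,  2.41020803e-03]), 'force': array([-0.87248987,  0.66800551, -0.40491078]), 'ft_torque': array([-0.07882766, -0.00316783,  0.01200838]), 'gripper_force': 0.0, 'width': 1.0022420611001557}
scene {'fx': 434.4486928163791, 'fy': 434.4486928163791, 'cx': 285.565409667345, 'cy': 205.87239394054092, 'k1': -0.07786515367723716, 'position': array([1.00972224, 0.15719746, 0.95264098]), 'orientation': array([-1.56958935, -2.30103542,  0.62731715])}
scene bleed_block 0.83 434.5 249.6
scene red_block 0.61 441.0 232.2
scene blue_block 0.7 424.0 271.1
scene rack 0.93 427.9 255.5
scene stand 0.68 208.7 
[... 396 characters left out ...]
.46025991, 0.77534632, 0.66696533]), 'orientation': array([-0.19236619,  2.73887981, -1.41317061])}
side bleed_block 0.74 264.6 356.8
side red_block 0.93 330.8 372.5
side blue_block 0.82 260.6 357.2
side rack 0.55 297.8 369.9
side stand 0.57 286.4 233.7
side caliper_slot 0.67 285.2 240.9
side bar_grip 0.92 308.0 178.1
side lever_grip 0.69 281.6 175.9
side hold_mark 0.56 282.2 187.3
side brake_lever 0.73 291.2 191.8
side spray 0.61 262.6 157.7
wrist {'fx': 366.2109744296279, 'fy': 366.2109744296279, 'cx': 282.71657240466374, 'cy': 201.76140556532246, 'k1': -0.04368740249667371, 'position': array([0.15686368, 0.60935347, 0.38571853]), 'orientation': array([2.39151162, 1.63425476, 0.23404099])}
```

View pics/scene0.png

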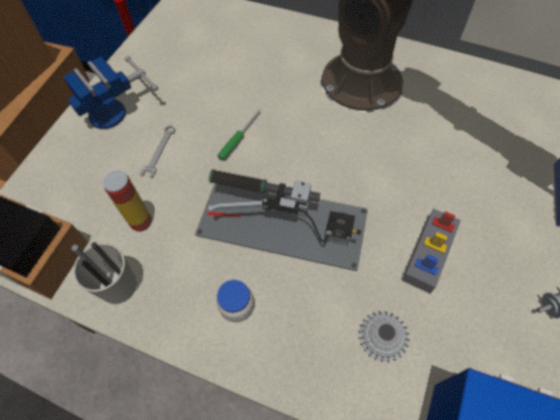

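View pics/side0.png

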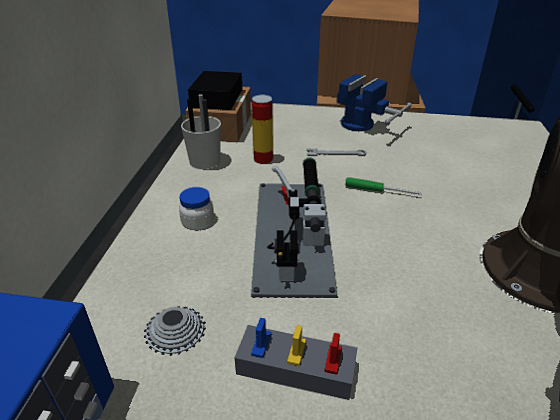

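Scene shows the rack at right: red (445,218), yellow (437,240, middle slot), blue (428,262). The stand is at the centre with the caliper at (340,225), lever ball at (212,210) and red tape at (222,215). The side view agrees: yellow tab (297,342), caliper (288,250).

```bash
cat >> h.py <<'E'
def yaw(v): return np.arctan2(v[1],v[0])
def tabs(names):
    out={}
    for l in('bleed_block','red_block','blue_block'):
        rs=[]
        for n in names:
            c=cam(n); t=trace(l,n)
            if not t: continue
            print(n,l,round(t[0]['score'],2),np.round(np.array(t[0]['rect'])*[560,420,560,420],1))
    return out
E
python3 - <<'E'
from h import *
tabs(['scene','side'])
cs,cd=cam('scene'),cam('side')
# colour tab detection in the rack area: yellow/red/blue
for n,c,box in(('scene',cs,(400,200,470,290)),('side',cd,(230,300,365,400))):
    x0,y0,x1,y1=box; hsv=cv2.cvtColor(c['image'],cv2.COLOR_RGB2HSV)[y0:y1,x0:x1]
    for nm,lo,hi in(('red',0,8),('yel',18,32),('blu',105,125)):
        m=(hsv[...,0]>=lo)&(hsv[...,0]<=hi)&(hsv[...,1]>130)&(hsv[...,2]>60)
        v,u=np.nonzero(m);print(n,nm,m.sum(),u.mean()+x0,v.mean()+y0,u.min()+x0,u.max()+x0,v.min()+y0,v.max()+y0)
big=[]
for c,(x0,y0,x1,y1) in((cs,(190,150,380,280)),(cd,(240,150,350,305))):
    a=cv2.resize(c['image'][y0:y1,x0:x1],None,fx=(600/(y1-y0)) if y1-y0>140 else 4,fy=(600/(y1-y0)) if y1-y0>140 else 4,interpolation=cv2.INTER_CUBIC); big.append(a)
cv2.imwrite('pics/a1.png',big[0][:,:,::-1]);cv2.imwrite('pics/a2.png',big[1][:,:,::-1])
print(big[0].shape,big[1].shape)
E
```

```text
scene bleed_block 0.81 [433.3 241.3  24.4  22.4]
side bleed_block 0.91 [295.1 347.7  19.   38.8]
scene red_block 0.76 [445.3 221.4  22.2  21.2]
side red_block 0.9 [331.1 354.8  20.1  37. ]
scene blue_block 0.29 [130.4 201.3  48.   62.3]
side blue_block 0.74 [263.  339.7  20.   41.3]
scene red 187 444.72727272727275 222.12299465240642 433 453 213 231
scene yel 274 436.68978102189783 242.23357664233578 424 446 233 252
scene blu 181 428.0662983425414 264.29834254143645 416 437 255 273
side red 343 332.6793002915452 355.0728862973761 325 341 333 373
side yel 417 296.32374100719426 347.431654676259 287 305 325 365
side blu 342 259.53216374269005 339.6374269005848 251 270 318 357
(520, 760, 3) (600, 426, 3)
```

View pics/a1.png

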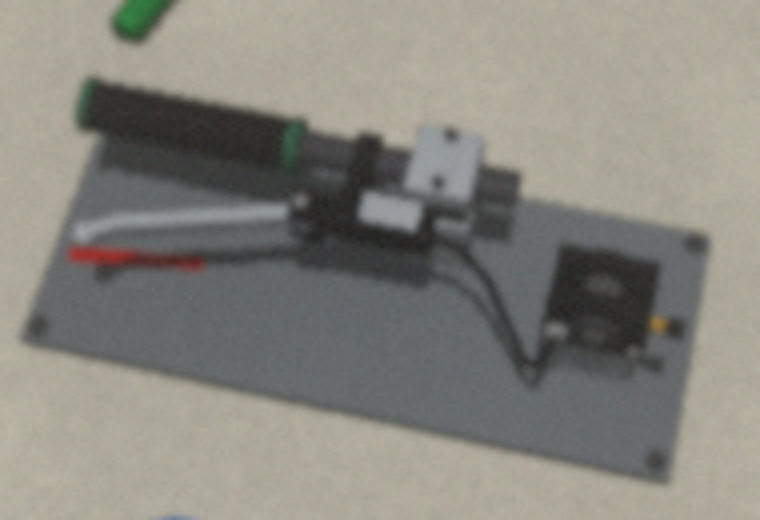

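Run:
```python
from h import *
cs,cd=cam('scene'),cam('side')
P={k:atz(cs,190+(x+.5)/4,150+(y+.5)/4,.01) for k,(x,y) in dict(TR=(708,232),BR=(667,478),BL=(22,338)).items()}
L=dict(TR=(-.1,.195),BR=(.07,.195),BL=(.07,-.205))
for k in P: print(k,P[k].round(4))
print(np.linalg.norm(P['BR']-P['BL']),np.linalg.norm(P['BR']-P['TR']))
A=np.array([L[k] for k in P]);B=np.array([P[k][:2] for k in P])
a=A-A.mean(0);b=B-B.mean(0)
th=np.arctan2((a[:,0]*b[:,1]-a[:,1]*b[:,0]).sum(),(a*b).sum())
Rm=np.array([[np.cos(th),-np.sin(th)],[np.sin(th),np.cos(th)]]);t=B.mean(0)-Rm@A.mean(0)
print('stand',t,th,'res',(B-(A@Rm.T+t)).round(4).tolist())
print('slot',Rm@[0,.135]+t)
w=lambda q:np.append(Rm@q[:2]+t,q[2])
# caliper slot from network, 2 views
for l,q in(('caliper_slot',(cs,340.5,219.3,cd,285.2,240.9)),('bar_grip',(cs,238.4,181,cd,308,178.1)),('lever_grip',(cs,226,205.4,cd,281.6,175.9)),('hold_mark',(cs,215.9,210.7,cd,282.2,187.3))):
    X=tri([ray(*q[:3]),ray(*q[3:])]);print(l,X.round(4),'stand frame',(Rm.T@(X[:2]-t)).round(4))
T={}
for l,q in(('red',(cs,444.2,221.5,cd,332.9,354)),('yel',(cs,436.2,242,cd,296.3,346)),('blu',(cs,427.7,264,cd,260,338.5))):
    T[l]=tri([ray(*q[:3]),ray(*q[3:])]);print(l,T[l].round(4))
d=T['blu']-T['red'];print('rack x dir yaw',yaw(d),np.linalg.norm(d))
print(rot(observe()['ee_rot']).round(3))
```

```text
TR [0.4356 0.1411 0.01  ]
BR [0.6025 0.165  0.01  ]
BL [ 0.6579 -0.2257  0.01  ]
0.39465653588224664 0.16865334301867368
stand [ 0.56083898 -0.03615954] 0.14196177366391127 res [[0.0013, -0.0017], [-0.0, -0.0018], [-0.0013, 0.0034]]
slot [0.54173845 0.09748241]
caliper_slot [0.5422 0.0967 0.0987] stand frame [0.0004 0.1342]
bar_grip [ 0.522  -0.165   0.0827] stand frame [-0.0567 -0.122 ]
lever_grip [ 0.5894 -0.1666  0.0795] stand frame [ 0.0098 -0.1332]
hold_mark [ 0.5897 -0.201   0.0262] stand frame [ 0.0053 -0.1673]
red [0.4376 0.3214 0.0625]
yel [0.4968 0.3145 0.0627]
blu [0.5569 0.308  0.0626]
rack x dir yaw -0.11140958521798314 0.12010624285747487
[[-0.931  0.364  0.   ]
 [ 0.364  0.931  0.   ]
 [ 0.     0.    -1.   ]]
```

```bash
cat >> h.py <<'E'
def go(pos,yw,N,tilt=None):
    "rows (N identical) from measured pose to TCP pos, tool down, tool y at yaw yw (or yw+pi, nearer)"
    s=observe();R0=rot(s['ee_rot'])
    best=None
    for k in(-1,0,1,2):
        a=yw+k*np.pi; y=np.array([np.cos(a),np.sin(a),0]);z=np.array([0,0,-1.]);T=np.column_stack([np.cross(y,z),y,z])
        r=R.from_matrix(R0.T@T).as_rotvec()
        if best is None or np.linalg.norm(r)<np.linalg.norm(best): best=r
    r=best/N; p=R0.T@(np.array(pos)-s['position'])
    S=sum(R.from_rotvec(r*k).as_matrix() for k in range(N))
    d=np.linalg.solve(S,p)
    print('clock',round(s['clock'],2),'row x%d'%N,(d/.02).round(3).tolist()+(r/np.radians(4)).round(3).tolist(),'tot deg',np.degrees(best).round(1),'mm tool',(p*1e3).round(1),'F',s['force'].round(1))
E
python3 - <<'E'
from h import *
go([.4968,.3145,.19],-.111,24)
c=cam('scene');q=trace('spray','scene')[0];print(np.array(q['rect'])*[560,420,560,420]);print(atz(c,137,224,0.0), atz(c,120,181,.19))
E
```

```text
clock 2.75 row x24 [-0.83, 0.183, 0.077, 0.0, -0.0, 0.781] tot deg [ 0. -0. 75.] mm tool [-348.1 -151.2   36.8] F [-0.   1.4 -0.2]
[128.576 201.684  51.52   63.   ]
[ 0.6820158  -0.38185712  0.        ] [ 0.67111687 -0.36380477  0.19      ]
```

```bash
r='[-0.83,0.183,0.077,0,0,0.781]'; true
python3 -m handwheel '[[-0.83,0.183,0.077,0,0,0.781],[-0.83,0.183,0.077,0,0,0.781],[-0.83,0.183,0.077,0,0,0.781],[-0.83,0.183,0.077,0,0,0.781],[-0.83,0.183,0.077,0,0,0.781],[-0.83,0.183,0.077,0,0,0.781],[-0.83,0.183,0.077,0,0,0.781],[-0.83,0.183,0.077,0,0,0.781]]' 0.45
python3 -m handwheel '[[-0.83,0.183,0.077,0,0,0.781],[-0.83,0.183,0.077,0,0,0.781],[-0.83,0.183,0.077,0,0,0.781],[-0.83,0.183,0.077,0,0,0.781],[-0.83,0.183,0.077,0,0,0.781],[-0.83,0.183,0.077,0,0,0.781],[-0.83,0.183,0.077,0,0,0.781],[-0.83,0.183,0.077,0,0,0.781]]'
python3 -m handwheel '[[-0.83,0.183,0.077,0,0,0.781],[-0.83,0.183,0.077,0,0,0.781],[-0.83,0.183,0.077,0,0,0.781],[-0.83,0.183,0.077,0,0,0.781],[-0.83,0.183,0.077,0,0,0.781],[-0.83,0.183,0.077,0,0,0.781],[-0.83,0.183,0.077,0,0,0.781],[-0.83,0.183,0.077,0,0,0.781]]'
python3 -m handwheel '[[0,0,0,0,0,0],[0,0,0,0,0,0]]'
python3 - <<'E'
from h import *
go([.4968,.3145,.19],-.111,1)
c=cam('wrist');cv2.imwrite('pics/w1.png',c['image'][:,:,::-1])
for l in('bleed_block','red_block','blue_block','rack'):
    t=trace(l,'wrist')[:1]; q=place_of(l,'wrist')[:1]
    print(l,[(round(x['score'],2),np.round(np.array(x['rect'])*[560,420,560,420],1)) for x in t],[np.round(np.array(x['point'])*[560,420],1) for x in q])
print('pred yel tab top',proj(c,[.4968,.3145,.098]),proj(c,[.4376,.3214,.098]),proj(c,[.5569,.308,.098]))
E
```

```text
clock: 3.52
position: [0.3564, 0.5352, 0.2142]
ee_rot: [1.245, 2.884, -0.0]
force: [0.8, 0.1, -0.4]
width: 0.473
gripper_force: 0.0
clock: 4.18
position: [0.4512, 0.4397, 0.202]
ee_rot: [-1.839, -2.547, -0.0]
force: [0.1, 0.8, 0.6]
width: 0.448
gripper_force: 0.0
clock: 4.85
position: [0.4969, 0.3127, 0.1896]
ee_rot: [-2.347, -2.089, -0.0]
force: [-0.4, 0.9, 0.1]
width: 0.451
gripper_force: 0.0
clock: 5.02
position: [0.4969, 0.3129, 0.1899]
ee_rot: [2.344, 2.092, -0.0]
force: [-0.2, 0.9, 0.6]
width: 0.451
gripper_force: 0.0
clock 5.02 row x1 [0.078, -0.015, -0.007, -0.001, 0.001, -0.038] tot deg [-0.   0.  -0.2] mm tool [ 1.6 -0.3 -0.1] F [-0.2  0.9  0.6]
bleed_block [(0.73, array([283.4, 188.9,  28.9,  59.4]))] []
red_block [(0.58, array([207.8, 190.3,  32.4,  63.3]))] [array([220.5, 177.8])]
blue_block [(0.8, array([357. , 188.2,  35.6,  63.7]))] [array([347.2, 175. ])]
rack [(0.96, array([283.1, 181.4, 226.4,  82.9]))] [array([283.4, 176.9])]
pred yel tab top [282.18278483 202.22926586] [198.93349663 201.9433852 ] [366.66086346 201.84514131]
```

View pics/w1.png

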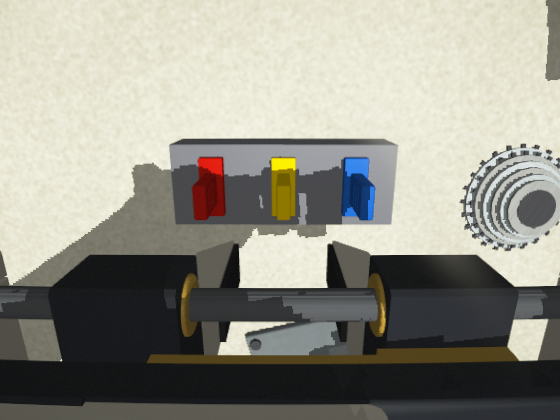

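Wrist view: the rack is square to the tool and the yellow tab is at (284,200), as predicted within about 1 px. Red and blue sit at ±80 px. I'll descend now with the narrowed opening.

```bash
python3 -m handwheel '[[0.04,0.02,0.825,0,0,0],[0.04,0.02,0.825,0,0,0],[0,0,0.825,0,0,0],[0,0,0.825,0,0,0],[0,0,0.825,0,0,0],[0,0,0.825,0,0,0],[0,0,0.825,0,0,0],[0,0,0.825,0,0,0]]'
python3 -m handwheel '[[0,0,0,0,0,0],[0,0,0,0,0,0]]' 0 25
python3 -m handwheel '[[0,0,0,0,0,0],[0,0,0,0,0,0],[0,0,0,0,0,0]]'
```

```text
clock: 6.13
position: [0.4977, 0.3161, 0.057]
ee_rot: [2.341, 2.096, 0.0]
force: [1.0, -0.2, 0.3]
width: 0.448
gripper_force: 0.0
clock: 6.3
position: [0.4973, 0.3156, 0.0573]
ee_rot: [-2.341, -2.095, 0.003]
force: [0.4, -0.0, 0.3]
width: 0.347
gripper_force: 0.0
clock: 6.55
position: [0.4983, 0.3163, 0.0589]
ee_rot: [2.341, 2.095, 0.003]
force: [-0.3, 0.5, 0.4]
width: 0.139
gripper_force: 0.0
```

```bash
python3 -m handwheel '[[0,0,0,0,0,0],[0,0,0,0,0,0],[0,0,0,0,0,0]]'
python3 -m handwheel '[[0,0,-0.3,0,0,0],[0,0,-0.6,0,0,0],[0,0,-0.8,0,0,0],[0,0,-1,0,0,0],[0,0,-1,0,0,0],[0,0,-1,0,0,0],[0,0,-1,0,0,0],[0,0,-1,0,0,0]]'
python3 - <<'E'
from h import *
go([.5420,.0972,.22],.142,16)
E
```

```text
clock: 6.8
position: [0.4982, 0.3163, 0.0587]
ee_rot: [-2.341, -2.095, -0.002]
force: [-0.9, 0.1, 7.3]
width: 0.109
gripper_force: 25.0
clock: 7.47
position: [0.4976, 0.3156, 0.1939]
ee_rot: [2.341, 2.095, 0.001]
force: [0.9, 0.3, -0.1]
width: 0.107
gripper_force: 25.0
clock 7.47 row x16 [-0.685, 0.134, -0.082, 0.0, -0.0, -0.226] tot deg [  0.   -0.  -14.5] mm tool [-212.2   68.3  -26.2] F [ 0.9  0.3 -0.1]
```

```bash
python3 -m handwheel '[[-0.685,0.134,-0.04,0,0,-0.226],[-0.685,0.134,-0.04,0,0,-0.226],[-0.685,0.134,-0.04,0,0,-0.226],[-0.685,0.134,-0.04,0,0,-0.226],[-0.685,0.134,-0.04,0,0,-0.226],[-0.685,0.134,-0.04,0,0,-0.226],[-0.685,0.134,-0.04,0,0,-0.226],[-0.685,0.134,-0.04,0,0,-0.226]]'
python3 -m handwheel '[[-0.685,0.134,-0.04,0,0,-0.226],[-0.685,0.134,-0.04,0,0,-0.226],[-0.685,0.134,-0.04,0,0,-0.226],[-0.685,0.134,-0.04,0,0,-0.226],[-0.685,0.134,-0.04,0,0,-0.226],[-0.685,0.134,-0.04,0,0,-0.226],[-0.685,0.134,-0.04,0,0,-0.226],[-0.685,0.134,-0.04,0,0,-0.226]]'
python3 -m handwheel '[[0,0,0,0,0,0],[0,0,0,0,0,0]]'
python3 - <<'E'
from h import *
go([.5420,.0972,.20],.142,1)
s=observe();p=s['position'];Rt=rot(s['ee_rot'])
ims=[]
for n in('wrist','scene','side'):
    c=cam(n)
    t=trace('bleed_block',n)[:1];q=place_of('caliper_slot',n)[:1]
    for x in t: print(n,'blk',round(x['score'],2),np.round(np.array(x['rect'])*[560,420,560,420],1))
    for x in q:
        u,v=np.array(x['point'])*[560,420];print(n,'slot',round(x['score'],2),u.round(1),v.round(1),atz(c,u,v,.1).round(4))
    print('pred slot',proj(c,[.542,.0972,.1]).round(1),'pred block origin',proj(c,p+Rt@[0,0,.0437]).round(1))
    b=c['image']; 
    if n!='wrist':
        u,v=proj(c,[.542,.0972,.13]).astype(int); b=cv2.resize(b[v-50:v+50,u-65:u+65],(400,300),interpolation=cv2.INTER_CUBIC)
    else: b=cv2.resize(b,(400,300))
    ims.append(b)
ims.append(np.zeros_like(ims[0]))
cv2.imwrite('pics/p1.png',np.vstack([np.hstack(ims[:2]),np.hstack(ims[2:])])[:,:,::-1])
E
```

```text
clock: 8.13
position: [0.5131, 0.2045, 0.1993]
ee_rot: [2.203, 2.239, 0.001]
force: [-0.1, 0.1, -0.4]
width: 0.108
gripper_force: 25.0
clock: 8.8
position: [0.5422, 0.0968, 0.2057]
ee_rot: [2.058, 2.374, 0.001]
force: [-0.5, -1.3, -0.2]
width: 0.108
gripper_force: 25.0
clock: 8.97
position: [0.5423, 0.097, 0.2054]
ee_rot: [2.061, 2.371, 0.001]
force: [-0.8, 0.5, -0.0]
width: 0.111
gripper_force: 25.0
clock 8.97 row x1 [0.011, -0.012, 0.27, 0.012, -0.003, -0.036] tot deg [ 0.  -0.  -0.1] mm tool [ 0.2 -0.2  5.4] F [-0.8  0.5 -0. ]
wrist blk 0.69 [283.7 272.7  45.4 131.1]
wrist slot 0.67 283.2 201.8 [0.5429 0.095  0.1   ]
pred slot [282.4 198.9] pred block origin [282.8 228. ]
scene blk 0.54 [236.9 207.3  56.3   8.3]
scene slot 0.68 338.2 219.0 [0.5408 0.0901 0.1   ]
pred slot [341.1 220.5] pred block origin [343.9 206.7]
side blk 0.57 [289.4 196.3  12.9  44.9]
side slot 0.97 285.2 238.9 [0.5451 0.0956 0.1   ]
pred slot [286.7 239.6] pred block origin [287. 214.]
```

View pics/p1.png

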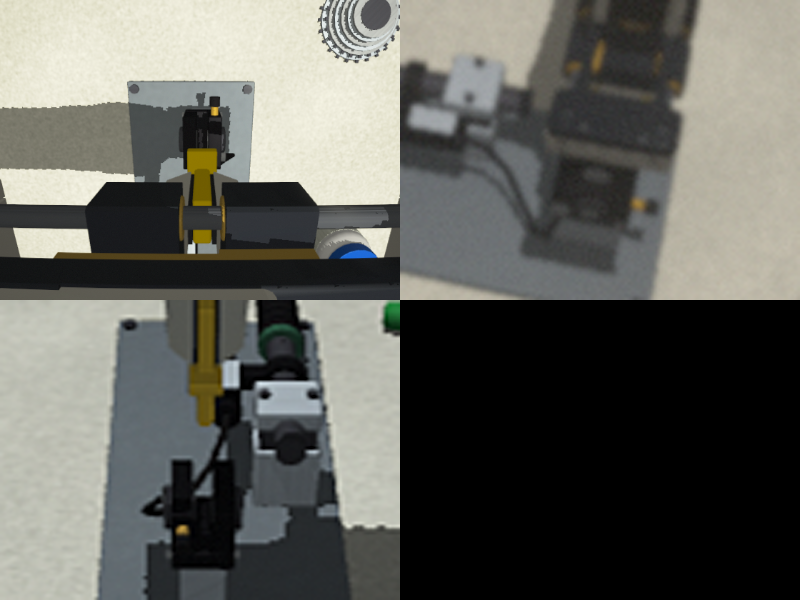

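The side crop shows the blade (crop x≈206) right above the slot gap (x≈191–216). I'll descend to just above the mouth and measure the relative offset.

```bash
python3 -m handwheel '[[0,0,0.6,0,0,0],[0,0,0.6,0,0,0],[0,0,0.6,0,0,0],[0,0,0.5,0,0,0],[0,0,0.25,0,0,0],[0,0,0,0,0,0],[0,0,0,0,0,0]]'
python3 - <<'E'
from h import *
s=observe();p=s['position'];Rt=rot(s['ee_rot']);print(p,s['ee_rot'])
c=cam('side');c2=cam('wrist')
print('side pred slot',proj(c,[.542,.0972,.1]).round(1),'blade bottom ',proj(c,p+Rt@[0,0,.0437]).round(1))
print('wrist pred slot',proj(c2,[.542,.0972,.1]).round(1))
a=cv2.resize(c['image'][190:265,260:320],(480,600),interpolation=cv2.INTER_NEAREST)
b=cv2.resize(c2['image'][120:270,243:323],(320,600),interpolation=cv2.INTER_NEAREST)
cv2.imwrite('pics/p2.png',np.hstack([a,b])[:,:,::-1])
g=c['image'].astype(int)
for v in(214,218,222,226,230,234,238,242,246,250): print(v,[tuple(x) for x in g[v,276:300:1].tolist()] if 0 else ' '.join('%d/%d'%(x[0],x[2]) for x in g[v,274:300]))
E
```

```text
clock: 10.0
position: [0.5422, 0.0976, 0.1537]
ee_rot: [-2.059, -2.373, 0.0]
force: [0.1, -0.2, 0.0]
width: 0.11
gripper_force: 25.0
[0.54219447 0.09760068 0.15365936] [-2.05856772e+00 -2.37313928e+00  2.50381661e-04]
side pred slot [286.7 239.6] blade bottom  [286.6 235.7]
wrist pred slot [281.9 222.6]
214 98/116 94/104 86/83 83/79 85/81 85/82 85/82 85/82 90/88 57/61 32/5 86/17 104/23 100/22 103/22 91/20 39/6 50/56 90/88 86/82 85/81 85/82 84/81 87/83 80/76 68/72
218 100/114 99/114 98/114 98/114 98/114 91/98 84/81 85/80 90/88 55/60 31/5 89/19 105/23 100/22 103/22 90/20 39/10 53/58 93/90 91/88 78/75 43/42 13/13 5/6 21/25 35/40
222 100/116 100/116 101/116 100/116 99/114 99/114 99/119 91/95 85/35 90/11 91/18 100/22 110/25 108/23 111/25 102/22 92/20 98/18 69/14 7/9 15/19 34/39 40/45 39/45 38/45 39/45
226 98/114 97/113 98/113 97/113 98/113 99/115 99/118 89/95 84/37 90/13 88/19 87/19 87/19 87/18 87/18 88/20 88/19 90/16 83/34 93/98 82/98 33/38 38/43 38/45 38/45 38/44
230 101/115 102/117 80/93 44/49 44/51 46/53 46/55 40/44 62/17 95/23 102/28 100/19 96/20 97/21 99/22 101/22 92/19 86/16 70/21 44/45 35/44 12/15 21/24 32/37 39/46 39/45
234 100/114 106/122 80/91 17/19 11/13 14/17 13/14 5/5 0/0 46/61 90/69 102/16 102/22 99/20 105/23 80/18 18/6 0/6 4/6 6/7 4/6 7/7 6/6 27/32 42/48 39/45
238 90/103 85/98 69/79 9/10 12/15 14/16 11/15 4/5 2/4 7/13 38/16 86/18 105/20 102/19 106/19 81/20 22/18 1/5 3/5 4/7 6/9 4/5 6/6 28/33 44/50 41/46
242 101/109 50/57 36/42 12/13 14/17 13/15 9/10 4/5 2/4 16/17 38/43 48/55 44/53 47/56 54/64 41/49 11/13 2/2 3/4 6/7 6/8 6/7 4/6 14/17 21/24 22/25
246 50/55 48/55 33/38 1/1 3/4 6/8 4/5 6/7 5/6 15/15 15/17 3/6 5/6 6/8 4/6 16/17 17/18 5/7 5/7 5/5 6/8 3/5 4/5 11/14 21/23 35/39
250 56/65 18/20 18/19 3/4 2/5 4/7 3/8 5/8 5/7 7/9 8/9 5/8 4/7 6/7 2/3 13/15 12/15 8/7 5/6 5/6 5/7 4/6 6/7 10/12 16/18 53/64
```

View pics/p2.png

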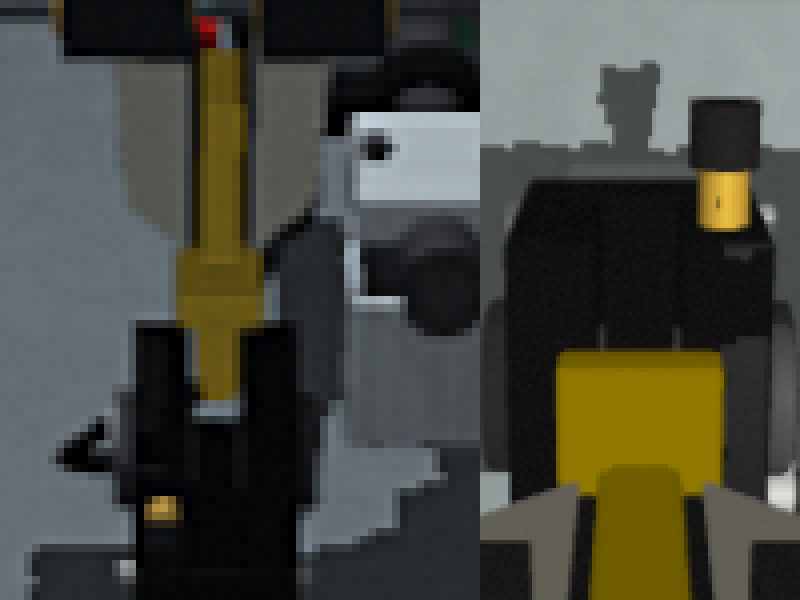

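Run:
```python
from h import *
s=observe();p=s['position'];Rt=rot(s['ee_rot']);c=cam('wrist')
g=c['image'].astype(int)
for u in(276,282,288): print(u,[(v,*g[v,u].tolist()) for v in list(range(160,170))+list(range(204,215))])
ex=Rt[:,0];print(ex)
def tx(u,v,z): return ((atz(c,u,v,z)-p)@ex*1e3).round(2)
print('caliper far edge -30:',tx(282.5,165,.1)-30,' collar bottom -25:',tx(282.5,208,.140)-25,' collar top edge-25',tx(282.5,211.6,.148)-25)
```

```text
276 [(160, 74, 78, 77), (161, 83, 86, 86), (162, 86, 90, 89), (163, 87, 91, 90), (164, 61, 64, 63), (165, 28, 29, 30), (166, 11, 9, 11), (167, 11, 13, 11), (168, 18, 16, 18), (169, 16, 16, 17), (204, 18, 14, 15), (205, 15, 12, 16), (206, 19, 19, 19), (207, 56, 47, 15), (208, 100, 83, 0), (209, 110, 93, 0), (210, 111, 93, 0), (211, 116, 97, 0), (212, 135, 113, 0), (213, 143, 119, 0), (214, 145, 122, 0)]
282 [(160, 74, 78, 77), (161, 84, 86, 86), (162, 86, 90, 90), (163, 86, 90, 90), (164, 62, 65, 64), (165, 27, 29, 29), (166, 13, 11, 14), (167, 15, 13, 14), (168, 14, 13, 14), (169, 16, 17, 18), (204, 16, 13, 15), (205, 18, 17, 17), (206, 13, 12, 13), (207, 53, 46, 10), (208, 101, 83, 1), (209, 111, 93, 0), (210, 112, 93, 0), (211, 116, 98, 0), (212, 135, 113, 0), (213, 143, 120, 0), (214, 145, 121, 0)]
288 [(160, 73, 79, 77), (161, 83, 88, 87), (162, 87, 91, 89), (163, 86, 89, 89), (164, 60, 64, 64), (165, 28, 28, 28), (166, 10, 11, 11), (167, 14, 12, 12), (168, 14, 13, 15), (169, 14, 13, 14), (204, 15, 15, 16), (205, 17, 14, 17), (206, 18, 16, 15), (207, 56, 47, 15), (208, 101, 83, 0), (209, 112, 93, 0), (210, 113, 94, 0), (211, 117, 97, 0), (212, 136, 115, 0), (213, 143, 119, 0), (214, 145, 120, 0)]
[-1.41231951e-01  9.89976524e-01  1.33893641e-04]
caliper far edge -30: 5.600000000000001  collar bottom -25: -3.4499999999999993  collar top edge-25 -2.7300000000000004
```

Both pictures agree. In x, blade and slot line up within 0.5 mm. In y, the block centre is at −3.1 mm tool-x and the caliper centre (top edge v≈180) is also about −3.1. I'll insert now.

```bash
python3 -m handwheel '[[0,0,0.3,0,0,0],[0,0,0.3,0,0,0],[0,0,0.25,0,0,0],[0,0,0.2,0,0,0],[0,0,0,0,0,0]]'
python3 -m handwheel '[[0,0,0.2,0,0,0],[0,0,0.2,0,0,0],[0,0,0.2,0,0,0],[0,0,0,0,0,0]]'
```

```text
clock: 10.57
position: [0.5414, 0.0975, 0.1314]
ee_rot: [-2.058, -2.373, 0.002]
force: [0.1, 0.2, -1.0]
width: 0.109
gripper_force: 25.0
clock: 10.9
position: [0.5416, 0.0975, 0.1197]
ee_rot: [-2.058, -2.373, 0.002]
force: [0.3, 0.0, -0.4]
width: 0.103
gripper_force: 25.0
```

```bash
python3 -m handwheel '[[0,0,0.15,0,0,0],[0,0,0.12,0,0,0],[0,0,0.1,0,0,0],[0,0,0,0,0,0],[0,0,0,0,0,0]]'
```

```text
clock: 11.32
position: [0.5422, 0.0976, 0.1137]
ee_rot: [-2.058, -2.373, -0.001]
force: [-2.4, -0.3, 7.1]
width: 0.108
gripper_force: 25.0
```

```bash
python3 -m handwheel '[[0,0,0.06,0,0,0],[0,0,0,0,0,0]]'
python3 - <<'E'
from h import *
s=observe();p=s['position'];Rt=rot(s['ee_rot']);print(p,s['force'])
c=cam('wrist');c2=cam('side')
ex=Rt[:,0]
def tx(u,v,z): return ((atz(c,u,v,z)-p)@ex*1e3).round(2)
g=c['image'].astype(int)
print([(v,*g[v,282].tolist()) for v in range(180,235,2)])
b=cv2.resize(c['image'][120:270,223:343],(480,600),interpolation=cv2.INTER_NEAREST)
a=cv2.resize(c2['image'][205:255,267:307],(320,400),interpolation=cv2.INTER_NEAREST);a=np.vstack([a,np.zeros((200,320,3),np.uint8)])
cv2.imwrite('pics/p3.png',np.hstack([b,a])[:,:,::-1])
for v in range(170,215,5): print(v,tx(282.5,v,.1))
E
```

```text
clock: 11.48
position: [0.5422, 0.0976, 0.1136]
ee_rot: [-2.059, -2.373, -0.002]
force: [-7.4, -1.2, 22.7]
width: 0.107
gripper_force: 25.0
[0.54220628 0.09760486 0.11363079] [-7.35283041 -1.22012829 22.71947284]
[(180, 14, 12, 14), (182, 17, 16, 17), (184, 17, 16, 17), (186, 17, 16, 17), (188, 20, 18, 18), (190, 15, 15, 15), (192, 18, 15, 17), (194, 16, 15, 16), (196, 15, 14, 16), (198, 18, 18, 17), (200, 18, 17, 16), (202, 18, 18, 18), (204, 17, 17, 16), (206, 16, 15, 15), (208, 100, 83, 0), (210, 112, 93, 0), (212, 134, 113, 0), (214, 144, 120, 0), (216, 144, 120, 0), (218, 145, 121, 0), (220, 144, 120, 0), (222, 144, 120, 0), (224, 145, 121, 0), (226, 144, 119, 0), (228, 145, 121, 0), (230, 144, 120, 0), (232, 145, 121, 0), (234, 144, 120, 0)]
170 40.8
175 38.36
180 35.89
185 33.41
190 30.91
195 28.38
200 25.84
205 23.28
210 20.69
```

View pics/p3.png

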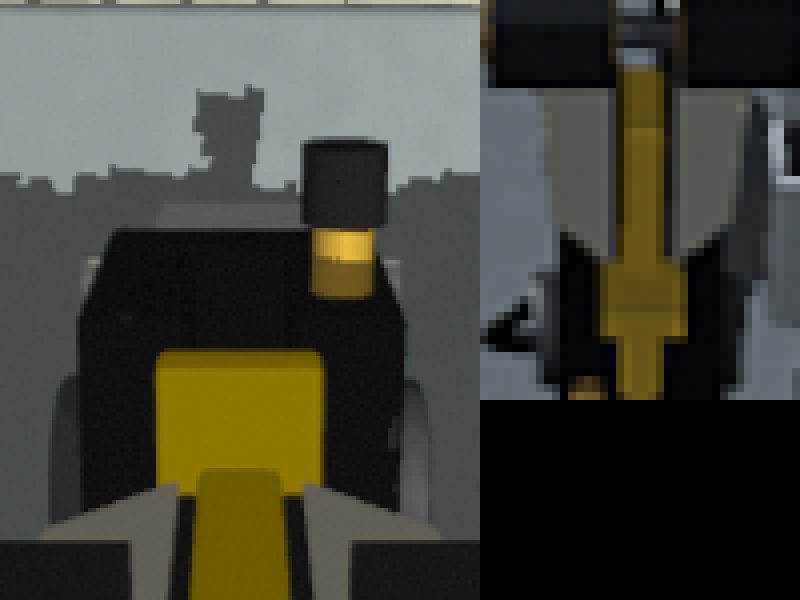

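Wrist view: the collar's far edge is at v≈207 and the caliper's top corner at v≈198.5, so the block is centred to about 0.6 mm. The collar sits on the top and force is rising to 22.7 N, so it is home. I'll release and retreat.

```bash
python3 -m handwheel '[[0,0,-0.06,0,0,0],[0,0,0,0,0,0],[0,0,0,0,0,0],[0,0,0,0,0,0]]' 0.4
python3 -m handwheel '[[0,0,-0.3,0,0,0],[0,0,-0.6,0,0,0],[0,0,-1,0,0,0],[0,0,-1,0,0,0],[0,0,-1,0,0,0],[0,0,-1,0,0,0],[0,0,-0.5,0,0,0]]'
python3 - <<'E'
from h import *
s=observe();print(s['force'])
c=cam('side');cs=cam('scene')
for n in('side','scene'):
  for l in('lever_grip','lever_end','hold_mark','brake_lever'):
    for x in place_of(l,n)[:1]:
        z={'hold_mark':.01}.get(l,.08);u,v=np.array(x['point'])*[560,420];print(n,l,round(x['score'],2),u.round(1),v.round(1),atz(c if n=='side' else cs,u,v,z).round(4))
hs=cv2.cvtColor(cs['image'],cv2.COLOR_RGB2HSV);m=((hs[...,0]<8)|(hs[...,0]>172))&(hs[...,1]>120)&(hs[...,2]>50)
for x0,y0,x1,y1 in[(200,195,260,230)]:
    v,u=np.nonzero(m[y0:y1,x0:x1]);print('tape px',sorted(zip((u+x0).tolist(),(v+y0).tolist())))
print(s['position'])
E
```

```text
clock: 11.92
position: [0.5421, 0.0976, 0.113]
ee_rot: [-2.058, -2.373, 0.0]
force: [0.3, 0.1, 0.3]
width: 0.347
gripper_force: 0.0
clock: 12.5
position: [0.5431, 0.0976, 0.2237]
ee_rot: [2.058, 2.372, 0.004]
force: [0.2, -0.0, -0.6]
width: 0.4
gripper_force: 0.0
[ 0.17731226 -0.03380999 -0.55651458]
side lever_grip 0.53 279.9 175.9 [ 0.5931 -0.1659  0.08  ]
side lever_end 0.72 338.1 153.8 [ 0.4558 -0.2998  0.08  ]
side hold_mark 0.48 281.7 188.1 [ 0.5956 -0.2183  0.01  ]
side brake_lever 0.6 286.6 190.6 [ 0.5683 -0.1037  0.08  ]
scene lever_grip 0.79 225.4 204.9 [ 0.5896 -0.1679  0.08  ]
scene lever_end 0.84 207.7 209.6 [ 0.6158 -0.201   0.08  ]
scene hold_mark 0.62 216.9 211.6 [ 0.5811 -0.2056  0.01  ]
scene brake_lever 0.7 264.4 202.0 [ 0.5493 -0.0861  0.08  ]
tape px [(207, 213), (208, 212), (208, 213), (208, 214), (209, 212), (209, 213), (209, 214), (210, 212), (210, 213), (210, 214), (211, 212), (211, 213), (211, 214), (212, 212), (212, 213), (212, 214), (213, 212), (213, 213), (213, 214), (213, 215), (214, 212), (214, 213), (214, 214), (214, 215), (215, 212), (215, 213), (215, 214), (215, 215), (216, 213), (216, 214), (216, 215), (217, 213), (217, 214), (217, 215), (218, 213), (218, 214), (218, 215), (219, 213), (219, 214), (219, 215), (220, 213), (220, 214), (220, 215), (221, 213), (221, 214), (221, 215), (222, 213), (222, 214), (223, 214), (223, 215), (224, 214), (229, 215), (231, 215), (233, 215), (234, 215), (235, 215), (236, 215), (236, 216), (237, 215), (237, 216), (238, 215), (238, 216), (239, 215), (239, 216)]
[0.54307813 0.09756318 0.22371862]
```

Run:
```python
from h import *
go([.60,-.25,.245],.2,24)
```

```text
clock 13.0 row x24 [-0.734, -0.003, -0.051, -0.001, 0.0, -0.035] tot deg [-0.1  0.  -3.3] mm tool [-352.2    8.6  -24.5] F [-0.   0.5 -0.6]
```

```bash
python3 -m handwheel '[[-0.4,0,-0.15,0,0,0],[-0.7,0,-0.15,0,0,0],[-0.8,0,-0.15,0,0,-0.05],[-0.8,0,-0.1,0,0,-0.05],[-0.8,0,-0.1,0,0,-0.05],[-0.8,0,-0.1,0,0,-0.05],[-0.8,0,-0.1,0,0,-0.05],[-0.8,0,-0.1,0,0,-0.05]]' 0
python3 -m handwheel '[[-0.8,0,-0.1,0,0,-0.05],[-0.8,0,-0.1,0,0,-0.05],[-0.8,0,-0.1,0,0,-0.05],[-0.8,0,0,0,0,-0.05],[-0.8,0,0,0,0,-0.05],[-0.8,0,0,0,0,-0.05],[-0.8,0,0,0,0,-0.05],[-0.8,0,0,0,0,-0.05]]'
python3 -m handwheel '[[-0.8,0,0,0,0,-0.05],[-0.8,0,0,0,0,-0.05],[-0.8,0,0,0,0,-0.05],[-0.8,0,0,0,0,-0.05],[-0.8,0,0,0,0,0],[-0.4,0,0,0,0,0],[0,0,0,0,0,0],[0,0,0,0,0,0]]'
python3 - <<'E'
from h import *
s=observe();p=s['position'];print(p)
c=cam('wrist');cv2.imwrite('pics/l1.png',c['image'][:,:,::-1])
for l in('lever_grip','lever_end','hold_mark','brake_lever','bar_grip'):
    for x in place_of(l,'wrist')[:1]:
        z={'hold_mark':.01}.get(l,.08);u,v=np.array(x['point'])*[560,420];print(l,round(x['score'],2),u.round(1),v.round(1),atz(c,u,v,z).round(4))
hs=cv2.cvtColor(c['image'],cv2.COLOR_RGB2HSV);m=((hs[...,0]<8)|(hs[...,0]>172))&(hs[...,1]>120)&(hs[...,2]>40)
n,lab,st,ce=cv2.connectedComponentsWithStats(m.astype(np.uint8))
for i in range(1,n):
    if st[i,4]>40:
        v,u=np.nonzero(lab==i);print(st[i],ce[i],cv2.minAreaRect(np.column_stack([u,v]).astype(np.float32)))
E
```

```text
clock: 13.67
position: [0.5596, -0.0207, 0.2404]
ee_rot: [2.034, 2.394, -0.0]
force: [1.1, -0.6, 0.5]
width: 0.006
gripper_force: 0.0
clock: 14.33
position: [0.5818, -0.1467, 0.2463]
ee_rot: [2.0, 2.422, -0.0]
force: [0.9, -0.1, 0.2]
width: 0.008
gripper_force: 0.0
clock: 15.0
position: [0.599, -0.2316, 0.246]
ee_rot: [-1.984, -2.436, 0.0]
force: [-0.3, -0.1, 0.0]
width: 0.009
gripper_force: 0.0
[ 0.5989735  -0.23157344  0.24601137]
lever_grip 0.78 288.6 105.1 [ 0.5901 -0.1651  0.08  ]
lever_end 0.79 300.7 148.0 [ 0.6083 -0.1991  0.08  ]
bar_grip 0.9 202.5 94.2 [ 0.516 -0.171  0.08 ]
[268  82  16  82 773] [275.68822768 122.15653299] ((275.6466369628906, 122.4011459350586), (81.64546203613281, 9.671028137207031), 85.07289123535156)
```

View pics/l1.png

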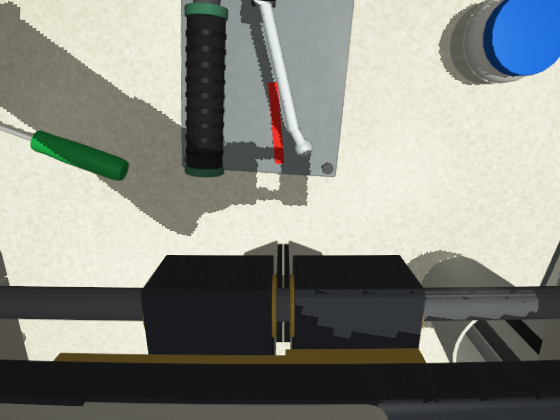

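The wrist view shows the lever from about (262,0) to its ball at (303,148), and the tape from (272,82) to (279,163), left of the ball. The bar grip is at (205,90).

Run:
```python
from h import *
c=cam('wrist');g=c['image'];gr=g.astype(int).min(2)
# lever blade: bright grey, per-row run centre
for v in range(20,160,8):
    u=np.nonzero((gr[v,255:325]>140))[0]+255
    if v>=0: print(v,(u.min(),u.max(),round(u.mean(),1),len(u)) if len(u) else None,end='; ')
print()
T=[atz(c,272.1,81.8,.01),atz(c,279.1,163,.01)]
d=(T[1]-T[0])[:2];print('tape',T[0][:2],T[1][:2],'len',np.linalg.norm(d),'angle from -y',np.arctan2(d[0],-d[1]))
print([atz(c,*q,.08)[:2].round(4) for q in((303,148),(302,148),(304,148))])
```

```text
20 (np.int64(263), np.int64(324), np.float64(293.5), 62); 28 (np.int64(262), np.int64(324), np.float64(293.5), 62); 36 (np.int64(263), np.int64(324), np.float64(294.0), 61); 44 (np.int64(265), np.int64(324), np.float64(295.5), 58); 52 (np.int64(270), np.int64(324), np.float64(297.0), 55); 60 (np.int64(255), np.int64(324), np.float64(296.7), 54); 68 (np.int64(255), np.int64(324), np.float64(295.9), 55); 76 (np.int64(255), np.int64(324), np.float64(295.2), 56); 84 (np.int64(255), np.int64(324), np.float64(295.1), 55); 92 (np.int64(255), np.int64(324), np.float64(294.6), 54); 100 (np.int64(255), np.int64(324), np.float64(293.2), 57); 108 (np.int64(255), np.int64(324), np.float64(293.0), 56); 116 (np.int64(255), np.int64(324), np.float64(293.1), 55); 124 (np.int64(255), np.int64(324), np.float64(292.9), 55); 132 (np.int64(255), np.int64(324), np.float64(293.0), 52); 140 (np.int64(255), np.int64(324), np.float64(291.5), 44); 148 (np.int64(296), np.int64(324), np.float64(310.0), 29); 156 (np.int64(311), np.int64(324), np.float64(317.5), 14); 
tape [ 0.57033781 -0.14622323] [ 0.59458692 -0.2277479 ] len 0.08505463284767767 angle from -y 0.28911113816254214
[array([ 0.6107, -0.1975]), array([ 0.6099, -0.1977]), array([ 0.6116, -0.1974])]
```

Run:
```python
from h import *
go([.6416,-.157,.20],.25,6); go([.6416,-.157,.065],.25,1)
```

```text
clock 15.35 row x6 [0.52, 0.48, 0.386, 0.001, -0.001, -0.106] tot deg [ 0.  -0.  -2.5] mm tool [63.5 56.4 46.3] F [1.1 0.2 0.2]
clock 15.35 row x1 [3.173, 2.818, 9.065, 0.004, -0.004, -0.637] tot deg [ 0.  -0.  -2.5] mm tool [ 63.5  56.4 181.3] F [1.1 0.2 0.2]
```

```bash
python3 -m handwheel '[[0.52,0.48,0.386,0,0,-0.106],[0.52,0.48,0.386,0,0,-0.106],[0.52,0.48,0.386,0,0,-0.106],[0.52,0.48,0.386,0,0,-0.106],[0.52,0.48,0.386,0,0,-0.106],[0.52,0.48,0.386,0,0,-0.106],[0,0,0,0,0,0]]'
python3 -m handwheel '[[0,0,0.9,0,0,0],[0,0,0.9,0,0,0],[0,0,0.9,0,0,0],[0,0,0.9,0,0,0],[0,0,0.9,0,0,0],[0,0,0.9,0,0,0],[0,0,0.9,0,0,0],[0,0,0.45,0,0,0]]'
python3 -m handwheel '[[0,0,0,0,0,0]]'
python3 - <<'E'
from h import *
go([.6416,-.157,.065],.25,1); go([.598,-.168,.065],.25,1)
E
```

```text
clock: 15.93
position: [0.6427, -0.1525, 0.1971]
ee_rot: [-1.919, -2.483, -0.001]
force: [-0.2, 1.0, 0.1]
width: 0.006
gripper_force: 0.0
clock: 16.6
position: [0.6405, -0.158, 0.0628]
ee_rot: [-1.928, -2.478, 0.002]
force: [-1.1, 0.3, -0.2]
width: 0.006
gripper_force: 0.0
clock: 16.68
position: [0.6402, -0.1578, 0.0628]
ee_rot: [-1.927, -2.477, 0.003]
force: [0.5, 0.5, -0.1]
width: 0.005
gripper_force: 0.0
clock 16.68 row x1 [0.019, 0.078, -0.109, -0.048, -0.017, -0.018] tot deg [-0.2 -0.1 -0.1] mm tool [ 0.4  1.6 -2.2] F [ 0.5  0.5 -0.1]
clock 16.68 row x1 [0.023, -2.17, -0.101, -0.048, -0.017, -0.018] tot deg [-0.2 -0.1 -0.1] mm tool [  0.5 -43.4  -2. ] F [ 0.5  0.5 -0.1]
```

```bash
python3 -m handwheel '[[0,-0.3,-0.03,0,0,0],[0,-0.3,-0.03,0,0,0],[0,-0.3,-0.03,0,0,0],[0,-0.2,0,0,0,0],[0,0,0,0,0,0]]'
python3 -m handwheel '[[0,-0.2,0,0,0,0],[0,-0.2,0,0,0,0],[0,-0.2,0,0,0,0],[0,0,0,0,0,0]]'
```

```text
clock: 17.1
position: [0.6194, -0.1641, 0.0676]
ee_rot: [1.929, 2.478, 0.0]
force: [-0.7, -0.3, -0.1]
width: 0.005
gripper_force: 0.0
clock: 17.43
position: [0.6096, -0.1669, 0.0673]
ee_rot: [1.927, 2.478, 0.002]
force: [6.6, -2.5, -0.3]
width: 0.008
gripper_force: 2.5
```

```bash
cat >> h.py <<'E'
def look(fn=None):
    s=observe();print('t',round(s['clock'],2),s['position'].round(4),s['force'].round(1))
    H=np.array([.5521,-.0848])
    for n in('scene','side','wrist'):
        c=cam(n)
        for l in('lever_end','hold_mark','lever_grip','brake_lever'):
            for x in place_of(l,n)[:1]:
                z={'hold_mark':.01}.get(l,.08);u,v=np.array(x['point'])*[560,420];P=atz(c,u,v,z)[:2];d=P-H
                print(n,l,round(x['score'],2),u.round(1),v.round(1),P.round(4),'ang',np.arctan2(d[0],-d[1]).round(3),'r',np.linalg.norm(d).round(3))
        if n=='scene': print('pred mark',proj(c,[.5883,-.2066,.01]).round(1),'target ball',proj(c,[.5883,-.2066,.08]).round(1),'rest ball',proj(c,[.6107,-.1975,.08]).round(1));sc=c
        if n=='wrist' : wc=c
    if fn:
        a=cv2.resize(sc['image'][185:225,195:255],(600,400),interpolation=cv2.INTER_CUBIC)
        b=cv2.resize(wc['image'],(267,200));b=np.hstack([b,np.zeros((200,333,3),np.uint8)])
        cv2.imwrite(fn,np.vstack([a,b])[:,:,::-1])
E
python3 -c "
from h import *
look('pics/k1.png')"
```

```text
t 17.43 [ 0.6096 -0.1669  0.0673] [ 6.6 -2.5 -0.3]
scene lever_end 0.27 263.1 200.4 [ 0.5463 -0.0907] ang -0.774 r 0.008
scene hold_mark 0.71 440.2 234.4 [0.4418 0.3285] ang -2.881 r 0.428
scene lever_grip 0.53 224.9 200.3 [ 0.5786 -0.1745] ang 0.288 r 0.094
scene brake_lever 0.46 265.9 200.6 [ 0.5445 -0.0844] ang -1.628 r 0.008
pred mark [215.3 213.8] target ball [210.8 199.4] rest ball [210.  208.3]
side lever_end 0.53 273.4 169.5 [ 0.6135 -0.1935] ang 0.514 r 0.125
side hold_mark 0.44 282.8 191.5 [ 0.5905 -0.2027] ang 0.315 r 0.124
side lever_grip 0.58 283.1 176.9 [ 0.5847 -0.1624] ang 0.398 r 0.084
side brake_lever 0.55 284.7 192.2 [ 0.5718 -0.0964] ang 1.04 r 0.023
```

View pics/k1.png

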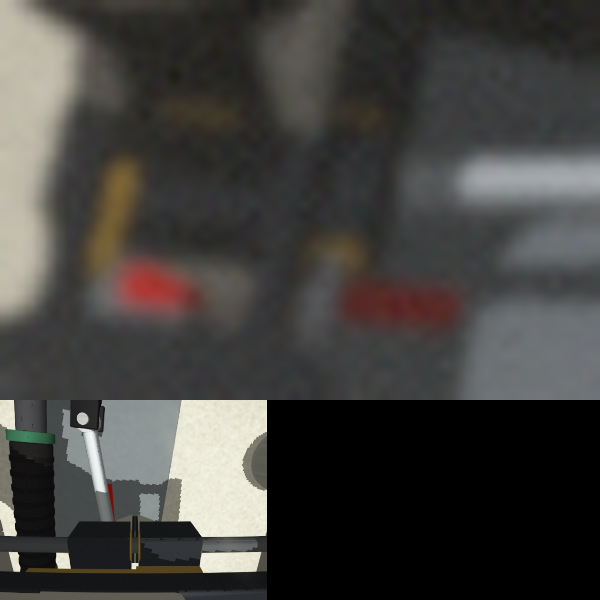

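The gripper hides the ball in the scene view, but the wrist view shows the hinge bolt near (174,40) and the blade running to about (220,250). I'll measure the blade angle there.

```bash
cat >> h.py <<'E'
def blade(pr=False):
    s=observe();c=cam('wrist');g=c['image'].astype(float).mean(2);H=np.array([.5521,-.0848])
    for q in(.05,):
        pass
    pts=[]
    P0=H;prev=None
    # sample across blade around expected axis, centre of bright run
    best=None
    for a in np.arange(.15,.5,.004):
        d=np.array([np.sin(a),-np.cos(a)]);sc=0
        for r in np.arange(.035,.075,.004):
            u,v=proj(c,[*(H+d*r),.087]).round().astype(int); sc+=g[v,u]
        if best is None or sc>best[0]: best=(sc,a)
    a=best[1];d=np.array([np.sin(a),-np.cos(a)]);n=np.array([np.cos(a),np.sin(a)])
    for r in np.arange(.035,.076,.004):
        k=np.arange(-.012,.0121,.0004);val=np.array([cv2.getRectSubPix(c['image'].astype(np.float32),(1,1),tuple(map(float,proj(c,[*(H+d*r+n*x),.087])))).mean() for x in k])
        m=val>.5*(val.max()+np.percentile(val,15)); pts.append(np.append(H+d*r+n*k[m].mean(),m.sum()*.4))
        if pr: print(r.round(3),val.astype(int)[::4])
    pts=np.array(pts);f=np.polyfit(pts[:,1],pts[:,0],1)
    print('widths',pts[:,2].round(1),'search',round(a,3),'slope angle',np.arctan(-f[0]).round(4),'offset from H mm',((np.polyval(f,H[1])-H[0])*1e3*np.cos(a)).round(2),'ang via H',np.mean([np.arctan2(p[0]-H[0],H[1]-p[1]) for p in pts]).round(4))
    print('t',round(s['clock'],2),s['position'].round(4),s['force'].round(1))
    return c
E
python3 -c "
from h import *
c=blade(True)
s=observe();print(s['joints'].round(2))
hs=cv2.cvtColor(c['image'],cv2.COLOR_RGB2HSV);m=((hs[...,0]<8)|(hs[...,0]>172))&(hs[...,1]>120)&(hs[...,2]>30)
v,u=np.nonzero(m[:250]);
for r in range(v.min(),v.max(),6):
    q=u[v==r]; print(r,q.min(),q.max(),atz(c,q.mean(),r,.01)[:2].round(4)) if len(q) else 0
for uv in((174,40),): print(atz(c,*uv,.095))
"
```

```text
0.035 [ 73 137 144 145 145 168 219 235 241 234 190 108 143 148 148 148]
0.039 [ 72  73  73  73 140 170 218 235 240 233 190 108 141 145 146 144]
0.043 [ 73  73  72  73  72 173 218 235 239 232 188 107 143 144 144 144]
0.047 [ 73  72  73  72  73 173 219 235 238 232 187 106  75  74  79 145]
0.051 [ 73  73  73  73  74 173 218 235 237 231 187 107  49  46  62  74]
0.055 [ 72  72  72  73  72 124 112 185 236 230 184 105  44  45  72  73]
0.059 [ 73  73  75  73  72 101 112 118 116 113 100  79  46  47  72  74]
0.063 [ 72  73  74  73  73 101 112 118 116 113 100  80  47  46  73  74]
0.067 [ 73  73  72  72  72 101 112 118 115 112  99  78  48  64  74  73]
0.071 [ 72  72  73  73  74 101 111 117 115 111  99  78  44  72  74  73]
0.075 [ 72  73  74  75  73 101 112 117 115 111  98  79  49  73  74  73]
widths [7.6 8.8 8.8 8.8 8.8 5.2 8.4 8.4 8.4 8.4 8.4] search 0.39 slope angle 0.3804 offset from H mm 0.78 ang via H 0.3953
t 18.18 [ 0.6104 -0.1665  0.0673] [ 6.  -1.3 -0.3]
[-0.08  0.63  0.4   1.74 -0.31  0.83  0.71]
176 225 234 [ 0.5724 -0.147 ]
182 226 234 [ 0.5735 -0.1506]
188 227 235 [ 0.5748 -0.1541]
194 228 235 [ 0.5759 -0.1578]
200 229 236 [ 0.5773 -0.1613]
206 230 236 [ 0.5784 -0.165 ]
212 232 236 [ 0.5798 -0.1687]
218 233 237 [ 0.5813 -0.1724]
224 234 237 [ 0.5824 -0.1762]
230 235 238 [ 0.5839 -0.18  ]
236 236 238 [ 0.5851 -0.1839]
242 237 239 [ 0.5865 -0.1877]
248 238 239 [ 0.5877 -0.1917]
[ 0.55198206 -0.08489803  0.095     ]
```

Hinge bolt at (0.552,−0.085) confirms my estimate. The blade angle is now 0.39 and the target is 0.25, so about 12 mm more push.

```bash
python3 -m handwheel '[[0,-0.15,0,0,0,0],[0,-0.15,0,0,0,0],[0,-0.15,0,0,0,0],[0,-0.12,0,0,0,0],[0,0,0,0,0,0],[0,0,0,0,0,0],[0,0,0,0,0,0]]'
python3 -c "
from h import *
blade(True)"
```

```text
clock: 18.82
position: [0.6002, -0.1698, 0.0675]
ee_rot: [1.925, 2.476, 0.003]
force: [8.4, -2.1, -1.5]
width: 0.006
gripper_force: 3.7
0.035 [146 146 145 145 146 173 219 236 242 235 186  99 146 147 147 148]
0.039 [145 145 146 145 147 174 219 236 241 234 183 103 146 146 146 144]
0.043 [ 72  74  73  73 104 175 219 236 240 233 182 102 145 146 145 144]
0.047 [ 73  73  73  72  72 174 219 236 239 233 181  98  74  73  77  82]
0.051 [ 73  74  74  73  73 173 220 236 238 231 180  97  47  49  47  73]
0.055 [ 73  73  73  73  73 175 219 236 237 230 177  93  46  47  46  73]
0.059 [ 74  73  74  74  72 104 112 117 116 111  96  74  47  47  47  72]
0.063 [ 72  72  73  74  74 102 112 117 114 110  96  77  44  46  45  73]
0.067 [ 74  72  72  71  71 102 112 117 115 111  96  74  46  45  46  74]
0.071 [ 73  73  73  73  73 103 112 117 115 110  95  73  45  46  48  72]
0.075 [ 73  72  72  72  74 102 111 116 114 109  95  74  45  43  46  73]
widths [ 7.2  7.2  8.4  8.4  9.2  9.2 10.  10.  10.  10.   9.6] search 0.29 slope angle 0.2836 offset from H mm 0.37 ang via H 0.2907
t 18.82 [ 0.6002 -0.1698  0.0675] [ 8.4 -2.1 -1.5]
```

```bash
python3 -m handwheel '[[0,-0.1,0,0,0,0],[0,-0.09,0,0,0,0],[0,0,0,0,0,0],[0,0,0,0,0,0],[0,0,0,0,0,0]]'
python3 -c "
from h import *
c=blade(False)
print('tape hidden?')
look('pics/k2.png')
d=cam('side');cv2.imwrite('pics/k3.png',cv2.resize(d['image'][140:215,250:330],(640,600),interpolation=cv2.INTER_CUBIC)[:,:,::-1])
print([proj(d,q).round(1).tolist() for q in([.5883,-.2066,.08],[.5883,-.2066,.01],[.6107,-.1975,.08])])
"
```

```text
clock: 19.28
position: [0.5971, -0.1708, 0.0676]
ee_rot: [1.924, 2.476, 0.003]
force: [11.0, -3.3, -2.9]
width: 0.007
gripper_force: 4.4
widths [ 6.8  7.2  8.4  8.8  8.4  8.8  9.6  9.6  9.6  9.6 10. ] search 0.258 slope angle 0.2452 offset from H mm 0.61 ang via H 0.2571
t 19.28 [ 0.5971 -0.1708  0.0676] [11.  -3.3 -2.9]
tape hidden?
t 19.33 [ 0.5971 -0.1708  0.0676] [10.2 -3.2 -3. ]
scene hold_mark 0.75 263.7 203.5 [ 0.517  -0.1056] ang -1.037 r 0.041
scene lever_grip 0.65 223.8 197.3 [ 0.5722 -0.1805] ang 0.207 r 0.098
scene brake_lever 0.75 265.4 203.7 [ 0.5527 -0.0822] ang 2.92 r 0.003
pred mark [215.3 213.8] target ball [210.8 199.4] rest ball [210.  208.3]
side lever_end 0.53 281.6 165.9 [ 0.5956 -0.2143] ang 0.324 r 0.137
side hold_mark 0.53 281.7 189.3 [ 0.5948 -0.2127] ang 0.322 r 0.135
side lever_grip 0.51 287.5 176.1 [ 0.5745 -0.1677] ang 0.264 r 0.086
side brake_lever 0.52 289.8 193.8 [ 0.5593 -0.0916] ang 0.817 r 0.01
wrist lever_end 0.6 228.5 266.8 [ 0.5732 -0.174 ] ang 0.232 r 0.092
wrist lever_grip 0.69 230.2 266.5 [ 0.5739 -0.1737] ang 0.24 r 0.092
[[284.1, 167.6], [283.8, 190.8], [274.8, 168.8]]
```

View pics/k3.png

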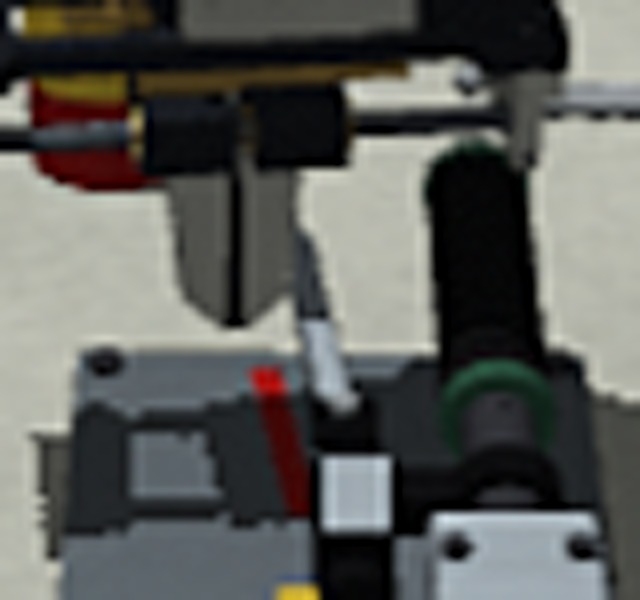

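The side crop shows the blade running from the hinge at (340,400) up behind the finger, pushed from the outside, with the tape at (268,380)–(300,510). The ball itself is hidden, so I'll refine the blade angle from its edges.

Run:
```python
from h import *
c=cam('wrist');im=c['image'].astype(np.float32).mean(2);H=np.array([.5521,-.0848])
a=.25;d=np.array([np.sin(a),-np.cos(a)]);n=np.array([np.cos(a),np.sin(a)]);k=np.arange(-.009,.0111,.0002)
rs=[];L=[];Rr=[]
for r in np.arange(.044,.0871,.002):
    val=np.array([cv2.getRectSubPix(im,(1,1),tuple(map(float,proj(c,[*(H+d*r+n*x),.087]))))[0,0] for x in k])
    g=np.gradient(cv2.GaussianBlur(val[:,None],(1,9),0)[:,0])
    i=g[:40].argmax();j=60+g[60:].argmin();rs.append(r);L.append(k[i]*1e3);Rr.append(k[j]*1e3)
rs=np.array(rs)*1e3;print(np.round(L,1),np.round(Rr,1))
for e in(L,Rr):
    e=np.array(e);m=abs(e-np.median(e))<1.5;f=np.polyfit(rs[m],e[m],1);print('angle',a+f[0],'offset at hinge',f[1],m.sum())
q=[l for l in (np.array(L)+Rr)/2];print('mid',np.median(q))
```

```text
[-4.4 -4.4 -4.4 -4.4 -4.4 -4.4 -2.2 -4.4 -4.4 -4.4 -4.4 -4.4 -4.4 -4.4
 -4.4 -4.4 -4.4 -4.4 -4.4 -4.4 -4.2 -4.6] [4.6 4.6 4.6 4.2 4.6 4.6 4.6 5.8 6.2 6.4 6.4 6.4 6.6 6.6 6.8 6.8 6.8 7.
 7.  4.6 9.2 9.2]
angle 0.24988429752066116 offset at hinge -4.3924297520661035 21
angle 0.29615384615384627 offset at hinge 3.3820512820513167 12
mid 1.000000000000027
```

The left edge slope gives a blade angle of 0.250, equal to the target. One last check on the block and on the hold before I hand in.

```bash
python3 -m handwheel '[[0,0,0,0,0,0],[0,0,0,0,0,0],[0,0,0,0,0,0]]'
python3 - <<'E'
from h import *
c=cam('side')
t=trace('bleed_block','side')
for x in t[:1]: print(x['score'],np.round(np.array(x['rect'])*[560,420,560,420],1))
s=np.array([np.cos(.142),np.sin(.142)]);
print('pred tab top',proj(c,[.542,.0955,.153]).round(1),'collar bottom',proj(c,[.542,.0955,.1]).round(1))
E
python3 -c "
from h import *
blade()
print(sign_off())"
```

```text
clock: 20.43
position: [0.5971, -0.1708, 0.0676]
ee_rot: [1.924, 2.476, 0.003]
force: [9.9, -2.7, -2.6]
width: 0.003
gripper_force: 4.4
0.72 [288.  236.2  13.4  41.7]
pred tab top [287.2 217.3] collar bottom [286.8 239. ]
widths [6.8 7.2 8.4 8.8 8.4 8.8 9.6 9.6 9.6 9.6 9.6] search 0.258 slope angle 0.2475 offset from H mm 0.5 ang via H 0.2573
t 20.53 [ 0.5971 -0.1708  0.0676] [10.3 -2.4 -3.5]
the job is handed in; nothing more can be done
None
```

The yellow block is in the caliper slot, centred to about 0.6 mm, home on its collar and released; the arm is now holding the lever at the tape with about 10 N, and I handed the job in at about 20.5 s (the gripper hid the ball end, so I set it from the measured blade angle rather than seeing it over the tape).

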